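# Move the hanging crate of espresso cups to the other hanger

### The arm

A 6-joint arm with a two-finger parallel gripper is mounted at the origin on the work surface. World frame = base frame: x ahead of the robot, y to its left, z up, the work surface at z = 0. Lengths are in m, angles in degrees, forces in N, time in s.
With the tool pointing down it reaches from about 0.25 to 0.725 m from the base axis. Payload 9.7 kg.
Tool frame: the origin (TCP) lies on the centre line of the jaws, within the pads' length; the fingertips stand 19 mm ahead of it and the grasp point (between the pads) is the TCP (bot.tcp_to_tips is the z of the fingertips in the tool frame, in m); z points along the fingers, y is the line along which they close (so a half turn about z gives the same grasp; the last joint's range is limited). The gripper opens to 85 mm and grips with 20 to 120 N. Pads are 22 mm wide; open, the fingers measure 114 mm over their backs; the gripper's body (76 mm by 85 mm) begins 54 mm behind the grasp point. The pads swing forward as they close: fully open they stand 13 mm farther back than shut.
Start: joints at [65.89, 4.979, 10.078, 95.1, 0, 90], TCP at [0.225, 0.502, 0.25] pointing down, gripper open.
Joint ranges: [-179.16, 179.16], [-48.56, 103.87], [-65.8, 70.77], [-126.05, 130.52], [-82.76, 87.17], [-180, 180]. Speed limits (degrees/s): [127.2, 127.2, 147.25, 180, 180, 180].

### API

Orientations are given as [roll, pitch, yaw] about the fixed x, y, z axes, in that order (R = Rz(yaw) Ry(pitch) Rx(roll)).
In Python, from workcell import bot gives the robot as it stands. The module is installed in compiled form; this text tells all that it offers.
- The arm moves only by the tool play_rows, never from a script. Its argument "increments" is a list of rows, each an object with "slide": the shift along the tool's x, y, z in mm, a list of three; "angular": the turn, a rotation vector about the tool's x, y, z in degrees, a list of three; "claw": the opening, from -1 (shut) to 1 (fully open). In form: [{"slide": [x, y, z], "angular": [rx, ry, rz], "claw": claw}, ...]. A call has 1 to 8 rows; each row shifts and turns the commanded pose from where the row before left it, along the tool's axes as they then stand; what a row does not reach is not made up. A row lasts 1/10 s, in which the tool goes at most 50 mm and 8.59 degrees, less where a joint would pass 70% of its speed; a pose out of reach is approached as far as the arm can. A call is refused whole if a number of a shift passes 50 or a number of a turn 8.59, either way. A call with a gripper value outside its range is refused whole. The fingers move at their own pace and stop on an object; "squeeze" is the grip in N (left out, the last holds). Time passes only in rows, so rows that do not move let the fingers close. It gives the time, the measured TCP pose, the force, the opening and the grip force at its end, in the units of the state.
- bot.get_obs(): the state, without advancing time (a new reading comes with each control period).
- bot.camera(name): name is "scene" or "top"; returns the picture (400x640x3 uint8, red, green, blue); there is no depth.
- bot.camera_info(name): a dict with "fovy" (degrees; the focal length in pixels is half the picture's height over the tangent of half this angle, whatever the lens; pixels are square), "cx", "cy" (the principal point, pixels), "R" (3x3) and "t" (3): a world point X has camera coordinates R X + t. Camera axes: x right, y down, z forward; pixel columns grow to the right and rows downward; lengths in m; the calibration is good to about 2 mm. A picture is of the moment at which its call begins. camera_info takes no time and is no camera call.
- bot.job_done(): hands the job in; it is judged then, once.
The state is a dict: "time": time; "q": joint angles; "qd": joint speeds; "joint_efforts": joint torques, N m; "ee_pos": TCP position; "tcp_rot": TCP orientation; "wrist_force": force on the tool from outside, world axes, zero at the start; "torque": the same for the moment, N m; "opening": finger opening in m; "grasp_force": force on a finger pad.
Only numpy, scipy, OpenCV 4.12 (cv2) and the standard library are available. Lean on these libraries where they do the work, as an engineer would, in place of code of your own. Each camera call takes 0.05 s, during which the arm holds its last target. There are 200 camera calls.

### The job

The small wooden crate of espresso cups hangs on the short-armed steel stand; move it across to the empty long-armed stand without setting it down, keeping it level so that the cups stay upright in it. Rest its bar gently on the flats near the tips of the new arms and slide it back along them by feel until it sinks into the pair of V notches, then let go of it, hanging still and level. The cups are ceramic: never press, bump or drop the crate hard on the new stand, and leave everything else on the bench where it is.

Things in the scene. Friction and masses are not known exactly. Their poses are not given: they have to be found in the camera images.
- crate: Small open wooden crate with two loose cups, 100 (x) x 170 (y) x 55 mm, 0.5 to 0.75 kg in all. A steel upright at each end (y = +-82 mm) carries a round 10 mm bar along y, axis 155 mm above the underside; a dark wooden grip board stands on the bar's middle. The stand's arms reach through the open space below the bar. Origin: centre of the underside, z up. Starts hung, level, 45 mm above the bench.
- crate_grip (a point): Where to grasp: centre of the crate's upright wooden grip board, 12 mm thick along the crate's x, 44 mm wide along y, 46 mm tall; its top is 21 mm above this point, the bar's axis 29 mm straight below. Axes as the crate's. Gripped from above with the fingers closing along the crate's x, the board lines up with the fingers and the crate moves with them.
- crate_bar (a point): Middle of the crate's round hanging bar, on its axis, 155 mm above the crate's underside, straight below the grip board. Axes as the crate's.
- old_stand: Steel stand with two short arms, where the crate starts, at either side. Origin: on the bench under the front of its post. Axes: -x along the arms to their free tips (towards the robot), y across, z up. Arms at y = +-45 mm, each 14 mm wide, with a V notch and an upturned lip at the tip. Post and crossbar are lower than the notches.
- old_seat (a point): Midway between the old stand's two V notches, where the bar's middle lies when hung; axes as the stand's. Flat tops 3 mm and lips 8 mm above this point, lips 25 to 30 mm towards -x. To take the crate off, raise it 15 to 45 mm, then draw it towards -x past the tips, before going sideways (else the uprights hit the arms).
- new_stand: Steel stand with two longer arms, empty at the start, axes and post as the old stand's; arms at y = +-45 mm, 14 mm wide. On them a grooved steel runner is clamped somewhere along x (place not given, it does not give way): from the front a lip 5 mm thick, 75 mm of flat, the V notch, 10 mm of flat, a stop 15 mm tall. Rigid: the crate may bear on it with at most 40 N, weight included.
- new_arms (a point): Midway between the new stand's arms, at the height of the bar's axis when seated; axes as the stand's. The V notches (90 degrees, mouth 20 mm, 10 mm deep) have their middle somewhere from x = -28 to +28 mm of this point: feel for it or see it. On the flat the bar's axis rides 8 mm above this point; a few newtons suffice for sliding it along +x until it sinks 8 mm.
- new_landing (a point): Point on the new stand where the bar can always be lowered on to flat, in front of the notch: 46 mm towards -x and 8 mm above new_arms (height of the bar's axis lying on the flat). Lips reach 5 mm above the flat and at the farthest 72 mm towards -x from here: come in over them along +x, the bar's axis 10 to 35 mm above this point.
- cup1: White ceramic espresso cup, 60 mm wide, 54 mm high, standing loose in the crate's half towards the crate's -y. Origin: centre of its underside.
- cup2: The same cup in the half towards +y. Origin: centre of its underside.
- vase: Bystander: frosted glass vase, 170 mm tall, 90 mm wide, at the back between the stands. Origin: centre of its underside.
- mallet: Bystander: black rubber mallet lying between the two stands, 52 mm high, head 85 mm wide, handle 240 mm long towards the robot. Origin: under the head.
- hex_keys: Bystander: steel hex key set in its holder, 90 x 30 x 27 mm, lying in front, between the stands. Origin: centre of its underside.
- tape_measure: Bystander: black tape measure, 65 x 35 x 60 mm, at the right. Origin: centre of its underside.
- jar_of_pegs: Bystander: terracotta pot with two side handles, 80 mm wide, 90 mm high, at the right. Origin: centre of its underside.

How it is judged:
By the outcome, as a careful person would: the job done as asked, in the order asked, and still so for the second after the job is handed in, with the robot touching nothing.
It also fails if it takes over 72 s, if anything falls off the work surface, if the arm or the gripper's body presses on something with over 40 N, if the wrist force passes 120 N, or if a joint passes its speed limit or range.

## Working session

There is one attempt and no reset: what is moved stays moved. The work goes in short steps, Python scripts to look and compute and a tool call to move; the robot and the scene stay as the last step left them, time stands still between calls to the robot, and variables do not carry over. Pictures are saved under pics/ and viewed, at most 10 in all, crops included, and the job is handed in when it is done.

Besides the shell and the picture viewer there is one more tool, called after "Call:" by a JSON object that holds its "fn" and its "kwargs", one argument or row to a line. play_rows: Moves the arm, as the interface text tells. Its arguments: {"type":"object","properties":{"increments":{"type":"array"},"squeeze":{"type":"number"}},"required":["increments"]}

```bash
mkdir -p pics
python3 - <<'E'
from workcell import bot
import cv2
print(bot.get_obs())
for n in("scene","top"):
    cv2.imwrite(f"pics/{n}0.png",bot.camera(n)[:,:,::-1]); print(n,bot.camera_info(n))
E
```

```text
{'time': 0.0, 'q': array([6.58890884e+01, 5.01030046e+00, 1.00332350e+01, 9.50997307e+01,
       9.64127687e-04, 9.00016351e+01]), 'qd': array([-0.05099521,  0.02137123, -0.04457616,  0.07567562,  0.09637244,
        0.06316926]), 'joint_efforts': array([-4.83981130e-04, -5.20385492e+01,  4.64803183e+01,  1.64386583e-02,
       -1.01137546e-04, -4.83696880e-06]), 'ee_pos': array([0.22458601, 0.50182286, 0.24957981]), 'tcp_rot': array([-1.79923204e+02, -9.61935219e-04,  1.55887452e+02]), 'wrist_force': array([-0.44046952,  0.5691282 , -0.65176754]), 'torque': array([-0.00737807,  0.05950742,  0.01091706]), 'grasp_force': 0.0, 'opening': 0.08495772348554807}
scene {'fovy': 56.52510970204575, 'cx': 320.85855046224856, 'cy': 200.25520418016757, 'R': array([[ 0.54590651,  0.83775774, -0.01216757],
       [ 0.58063657, -0.38874895, -0.71535685],
       [-0.60402587,  0.38345302, -0.69865336]]), 't': array([-0.21202082, -0.27441145,  1.47830126])}
top {'fovy': 47.799446602928874, 'cx': 318.1277295432579, 'cy': 198.06202836291266, 'R': array([[-0.01004136, -0.99985977,  0.01340193],
       [-0.98891641,  0.0079442 , -0.14826065],
       [ 0.14813339, -0.01474212, -0.98885751]]), 't': array([-0.13914472,  0.63595075,  1.26847169])}
```

View pics/scene0.png

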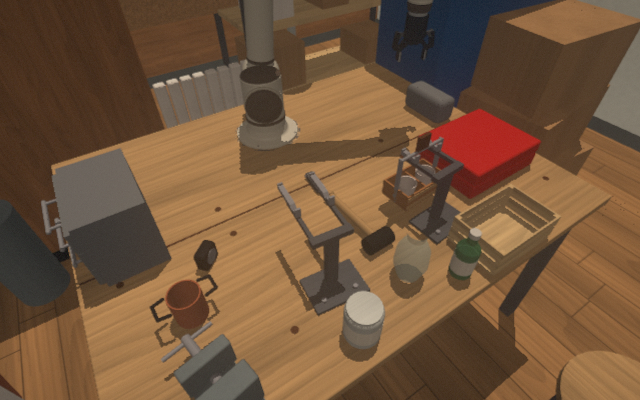

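View pics/top0.png

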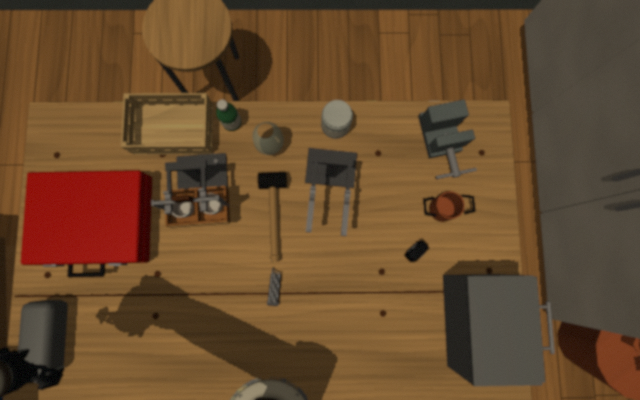

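The scene view shows the crate on the old stand at about (420,175) and the empty new stand at (320,220). In the top view the crate is at about (197,205) and the new arms are at (310–348, 185–235). I'll zoom in on both.

Run:
```python
import cv2,numpy as np
t=cv2.imread("pics/top0.png");s=cv2.imread("pics/scene0.png")
z=lambda im,x,y,w,h,k:cv2.resize(im[y:y+h,x:x+w],None,fx=k,fy=k,interpolation=cv2.INTER_CUBIC)
a=np.hstack([z(t,145,145,95,95,4),z(t,285,145,95,95,4)])
cv2.imwrite("pics/topz.png",cv2.convertScaleAbs(a,alpha=1.8))
b=np.hstack([z(s,375,125,95,120,4),z(s,270,165,95,120,4)])
cv2.imwrite("pics/scz.png",cv2.convertScaleAbs(b,alpha=1.5))
```

```text
(no output)
```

View pics/topz.png

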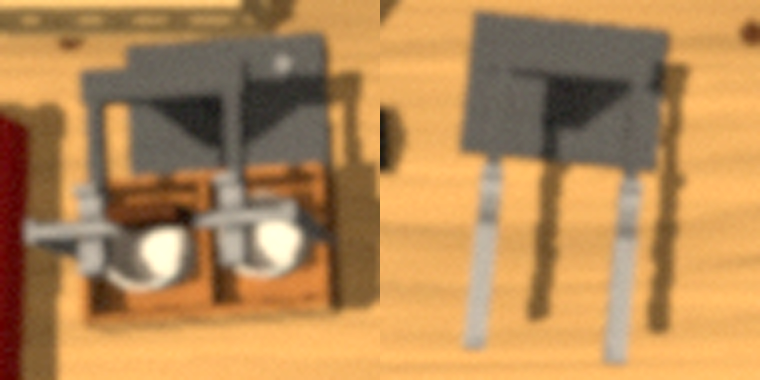

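View pics/scz.png

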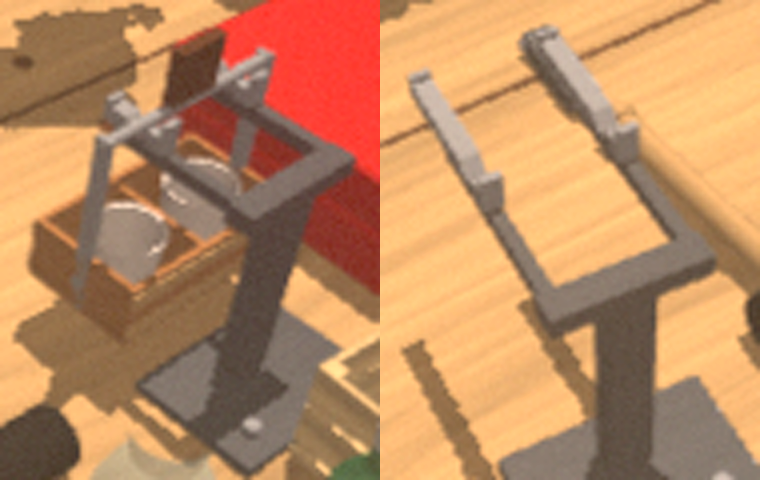

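The zoom shows the bar ends, the dark grip board (scene about (425,142)), and the new runner's lips, notches and stops. Next I'll triangulate these by hand-picked pixels.

```bash
cat > h.py <<'E'
from workcell import bot
import numpy as np
def cam(n):
    i=bot.camera_info(n); H=400
    return i,H/2/np.tan(np.radians(i["fovy"]/2))
def ray(n,u,v):
    i,f=cam(n); R=np.array(i["R"]); d=R.T@np.array([(u-i["cx"])/f,(v-i["cy"])/f,1]); return -R.T@i["t"],d/np.linalg.norm(d)
def plane(n,u,v,z):
    c,d=ray(n,u,v); return c+d*(z-c[2])/d[2]
def tri(a,b):
    c,d=ray("top",*a);e,g=ray("scene",*b)
    s=np.linalg.lstsq(np.c_[d,-g],e-c,rcond=None)[0]; p,q=c+d*s[0],e+g*s[1]
    return (p+q)/2,np.linalg.norm(p-q)
def proj(n,X):
    i,f=cam(n); p=np.array(i["R"])@X+i["t"]; return np.array([i["cx"]+f*p[0]/p[2],i["cy"]+f*p[1]/p[2]])
E
python3 - <<'E'
from h import *
np.set_printoptions(precision=4,suppress=True)
T=lambda x,y,ox,oy:(ox+x/4,oy+y/4)
O=lambda x,y:T(x,y,145,145); N=lambda x,y:T(x-380,y,285,145)
S=lambda x,y:T(x,y,375,125); SN=lambda x,y:T(x-380,y,270,165)
print("barL",tri(O(25,232),S(268,53))); print("barR",tri(O(299,212),S(103,143)))
for z in(.2,.205): print(plane("top",*O(25,232),z),plane("top",*O(299,212),z),plane("scene",*S(268,55),z),plane("scene",*S(103,143),z))
print("board",tri(O(148,210),S(199,38)),plane("scene",*S(199,38),.25),plane("top",*O(148,210),.25))
print("lipL",tri(N(475,347),SN(540,32)),"lipR",tri(N(615,360),SN(420,75)))
print("stopL",tri(N(493,163),SN(623,128)),"stopR",tri(N(631,176),SN(488,178)))
for z in(.2,.21,.22,.23): print(z,plane("top",*N(475,347),z),plane("scene",*SN(540,32),z),plane("top",*N(615,360),z),plane("scene",*SN(420,75),z))
E
```

```text
barL (array([0.6022, 0.2839, 0.2029]), np.float64(0.00018032688628796285))
barR (array([0.6148, 0.1111, 0.204 ]), np.float64(0.004078254036574064))
[0.6026 0.2849 0.2   ] [0.6141 0.1102 0.2   ] [0.6014 0.2858 0.2   ] [0.612  0.1171 0.2   ]
[0.6019 0.2831 0.205 ] [0.6134 0.1092 0.205 ] [0.6059 0.2796 0.205 ] [0.6164 0.1122 0.205 ]
board (array([0.6092, 0.1929, 0.2542]), np.float64(0.0040141681941683405)) [0.6058 0.2001 0.25  ] [0.6085 0.1925 0.25  ]
lipL (array([ 0.5245, -0.1186,  0.2062]), np.float64(0.0016031548966074607)) lipR (array([ 0.5164, -0.2055,  0.2056]), np.float64(0.0023069913173821093))
stopL (array([ 0.6403, -0.1313,  0.2186]), np.float64(0.002490060323437508)) stopR (array([ 0.6313, -0.2193,  0.2183]), np.float64(0.002830453360226974))
0.2 [ 0.5253 -0.1179  0.2   ] [ 0.5178 -0.1156  0.2   ] [ 0.5162 -0.207   0.2   ] [ 0.5111 -0.2019  0.2   ]
0.21 [ 0.5246 -0.1179  0.21  ] [ 0.528  -0.1216  0.21  ] [ 0.5156 -0.2063  0.21  ] [ 0.5214 -0.2065  0.21  ]
0.22 [ 0.5238 -0.118   0.22  ] [ 0.5383 -0.1276  0.22  ] [ 0.5149 -0.2056  0.22  ] [ 0.5318 -0.2112  0.22  ]
0.23 [ 0.5231 -0.1181  0.23  ] [ 0.5485 -0.1336  0.23  ] [ 0.5142 -0.2049  0.23  ] [ 0.5421 -0.2158  0.23  ]
```

Estimates: bar middle (0.608, 0.196), yaw about +4.2°, new stand yaw about −6°, notch near (0.610, −0.171). First I'll turn and rise.

Call:
{"fn": "play_rows", "kwargs": {
  "increments": [
    {"slide":[0,0,-8],"angular":[0,0,7.7],"claw":1},
    {"slide":[0,0,-8],"angular":[0,0,7.7],"claw":1},
    {"slide":[0,0,-8],"angular":[0,0,7.7],"claw":1},
    {"slide":[0,0,-8],"angular":[0,0,7.7],"claw":1},
    {"slide":[0,0,-8],"angular":[0,0,7.7],"claw":1},
    {"slide":[0,0,-8],"angular":[0,0,7.7],"claw":1},
    {"slide":[0,0,-8],"angular":[0,0,7.7],"claw":1},
    {"slide":[0,0,-8],"angular":[0,0,7.7],"claw":1}
  ]
}}

```text
time: 0.9
ee_pos: [0.2246, 0.502, 0.3142]
tcp_rot: [-180.0, 0.0, 94.0]
wrist_force: [-1.1, -0.2, 0.4]
opening: 0.0852
grasp_force: 0.0
```

```bash
cat >> h.py <<'E'
from scipy.spatial.transform import Rotation as Ro
def to(x,y,z):
    o=bot.get_obs(); R=Ro.from_euler("xyz",o["tcp_rot"],degrees=True)
    print("pose",o["ee_pos"].round(4),o["tcp_rot"].round(2),"F",o["wrist_force"].round(1),"T",o["torque"].round(2),"open",round(o["opening"],4),"grip",round(o["grasp_force"],1),"t",o["time"])
    print("tool delta mm",(1e3*R.inv().apply(np.array([x,y,z])-o["ee_pos"])).round(1))
E
python3 -c "
from h import *
to(.608,.196,.314)"
```

```text
pose [0.2246 0.502  0.3142] [-1.7998e+02  4.0000e-02  9.3970e+01] F [-1.1 -0.2  0.4] T [ 0.01 -0.06 -0.01] open 0.0852 grip 0.0 t 0.9
tool delta mm [-3.318e+02  3.612e+02  3.000e-01]
```

Call:
{"fn": "play_rows", "kwargs": {
  "increments": [
    {"slide":[-20,22,0],"angular":[0,0,0],"claw":1},
    {"slide":[-20,22,0],"angular":[0,0,0],"claw":1},
    {"slide":[-20,22,0],"angular":[0,0,0],"claw":1},
    {"slide":[-20,22,0],"angular":[0,0,0],"claw":1},
    {"slide":[-20,22,0],"angular":[0,0,0],"claw":1},
    {"slide":[-20,22,0],"angular":[0,0,0],"claw":1},
    {"slide":[-20,22,0],"angular":[0,0,0],"claw":1},
    {"slide":[-20,22,0],"angular":[0,0,0],"claw":1}
  ]
}}

```text
time: 1.7
ee_pos: [0.413, 0.3547, 0.3139]
tcp_rot: [-180.0, 0.0, 94.3]
wrist_force: [-0.4, 0.3, -0.4]
opening: 0.0857
grasp_force: 0.0
```

Call:
{"fn": "play_rows", "kwargs": {
  "increments": [
    {"slide":[-20,22,0],"angular":[0,0,0],"claw":1},
    {"slide":[-20,22,0],"angular":[0,0,0],"claw":1},
    {"slide":[-20,22,0],"angular":[0,0,0],"claw":1},
    {"slide":[-20,22,0],"angular":[0,0,0],"claw":1},
    {"slide":[-20,22,0],"angular":[0,0,0],"claw":1},
    {"slide":[-20,22,0],"angular":[0,0,0],"claw":1},
    {"slide":[-20,20,0],"angular":[0,0,0],"claw":1},
    {"slide":[0,0,0],"angular":[0,0,0],"claw":1}
  ]
}}

```text
time: 2.5
ee_pos: [0.5761, 0.2253, 0.3128]
tcp_rot: [-179.9, 0.1, 94.1]
wrist_force: [-0.6, 0.1, -0.0]
opening: 0.0855
grasp_force: 0.0
```

```bash
python3 -c "
from h import *
import cv2
to(.608,.196,.229)
z=lambda im,x,y,w,h,k:cv2.resize(im[y:y+h,x:x+w],None,fx=k,fy=k,interpolation=cv2.INTER_CUBIC)
a=np.hstack([z(bot.camera('scene'),375,90,100,140,4),z(bot.camera('top'),145,145,95,140,4)])
cv2.imwrite('pics/g1.png',cv2.convertScaleAbs(a[:,:,::-1],alpha=1.6))
p=bot.get_obs()['ee_pos']; print(proj('scene',p),proj('top',p),proj('scene',np.array([.608,.196,.25])))
"
```

```text
pose [0.5761 0.2253 0.3128] [-1.7991e+02  6.0000e-02  9.4120e+01] F [-0.6  0.1 -0. ] T [-0.02 -0.01 -0.02] open 0.0855 grip 0.0 t 2.5
tool delta mm [-31.4  29.8  83.8]
[428.03863699 105.87209246] [158.54182832 208.18439588] [424.22157303 135.37276566]
```

View pics/g1.png

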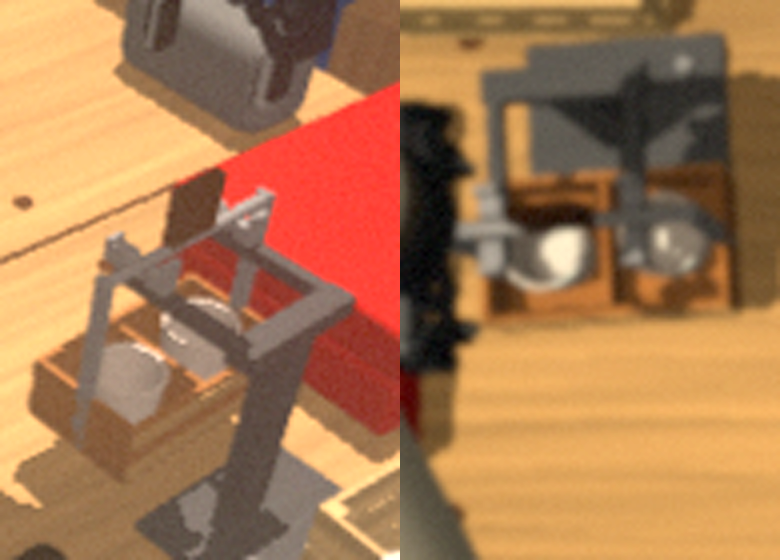

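The grip board top appears at about (424.5,134), and my estimate projects to (424.2,135.4), so they agree. The last target wasn't fully reached, so I'll finish the approach.

Call:
{"fn": "play_rows", "kwargs": {
  "increments": [
    {"slide":[0,0,0],"angular":[0,0,0],"claw":1},
    {"slide":[-10,10,0],"angular":[0,0,0],"claw":1},
    {"slide":[-10,10,0],"angular":[0,0,0],"claw":1},
    {"slide":[-8,8,0],"angular":[0,0,0],"claw":1},
    {"slide":[0,0,0],"angular":[0,0,0],"claw":1},
    {"slide":[0,0,0],"angular":[0,0,0],"claw":1}
  ]
}}

```text
time: 3.2
ee_pos: [0.6045, 0.2012, 0.314]
tcp_rot: [-180.0, -0.0, 94.2]
wrist_force: [-0.1, -0.3, 0.6]
opening: 0.0853
grasp_force: 0.0
```

```bash
python3 -c "
from h import *
to(.608,.196,.229)"
```

```text
pose [0.6045 0.2012 0.314 ] [-179.97   -0.     94.24] F [-0.1 -0.3  0.6] T [-0.06 -0.02  0.03] open 0.0853 grip 0.0 t 3.2
tool delta mm [-5.5  3.1 85. ]
```

Call:
{"fn": "play_rows", "kwargs": {
  "increments": [
    {"slide":[-5,3,15],"angular":[0,0,0],"claw":1},
    {"slide":[0,0,15],"angular":[0,0,0],"claw":1},
    {"slide":[0,0,15],"angular":[0,0,0],"claw":1},
    {"slide":[0,0,15],"angular":[0,0,0],"claw":1},
    {"slide":[0,0,12],"angular":[0,0,0],"claw":1},
    {"slide":[0,0,12],"angular":[0,0,0],"claw":1},
    {"slide":[0,0,0],"angular":[0,0,0],"claw":1},
    {"slide":[0,0,0],"angular":[0,0,0],"claw":0.3}
  ],
  "squeeze": 20
}}

```text
time: 4.0
ee_pos: [0.6074, 0.1969, 0.2306]
tcp_rot: [-180.0, -0.0, 94.3]
wrist_force: [-0.6, 0.8, 0.5]
opening: 0.0728
grasp_force: 0.0
```

```bash
python3 -c "
from h import *
import cv2
to(.608,.196,.229)
z=lambda im,x,y,w,h,k:cv2.resize(im[y:y+h,x:x+w],None,fx=k,fy=k,interpolation=cv2.INTER_CUBIC)
a=np.hstack([z(bot.camera('scene'),375,70,120,130,4)])
cv2.imwrite('pics/g2.png',cv2.convertScaleAbs(a[:,:,::-1],alpha=1.6))
"
```

```text
pose [0.6074 0.1969 0.2306] [-180.    -0.    94.3] F [-0.6  0.8  0.5] T [0.06 0.03 0.02] open 0.0728 grip 0.0 t 4.0
tool delta mm [-1.   0.5  1.6]
```

View pics/g2.png

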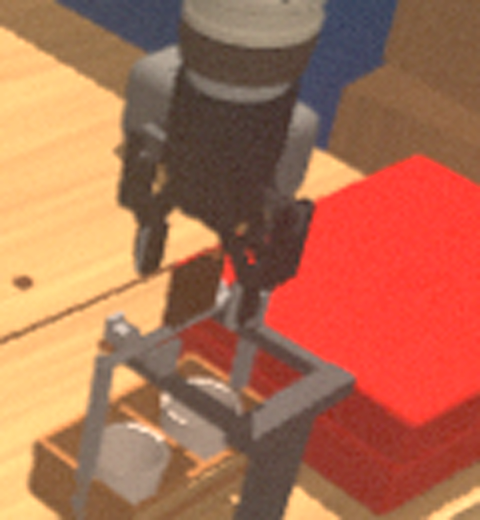

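The fingers straddle the board at about (195,285) in the crop. Next I'll close gently, then firm up the grip.

Call:
{"fn": "play_rows", "kwargs": {
  "increments": [
    {"slide":[0,0,1],"angular":[0,0,0],"claw":-0.2},
    {"slide":[0,0,0],"angular":[0,0,0],"claw":-0.5},
    {"slide":[0,0,0],"angular":[0,0,0],"claw":-0.7},
    {"slide":[0,0,0],"angular":[0,0,0],"claw":-0.8},
    {"slide":[0,0,0],"angular":[0,0,0],"claw":-0.9},
    {"slide":[0,0,0],"angular":[0,0,0],"claw":-1},
    {"slide":[0,0,0],"angular":[0,0,0],"claw":-1},
    {"slide":[0,0,0],"angular":[0,0,0],"claw":-1}
  ],
  "squeeze": 20
}}

```text
time: 4.85
ee_pos: [0.6076, 0.1968, 0.2295]
tcp_rot: [180.0, -0.0, 94.3]
wrist_force: [-0.5, 0.4, 3.6]
opening: 0.0116
grasp_force: 24.8
```

Call:
{"fn": "play_rows", "kwargs": {
  "increments": [
    {"slide":[0,0,0],"angular":[0,0,0],"claw":-1},
    {"slide":[0,0,0],"angular":[0,0,0],"claw":-1},
    {"slide":[0,0,0],"angular":[0,0,0],"claw":-1},
    {"slide":[0,0,0],"angular":[0,0,0],"claw":-1}
  ],
  "squeeze": 70
}}

```text
time: 5.25
ee_pos: [0.6076, 0.1968, 0.2296]
tcp_rot: [180.0, -0.0, 94.3]
wrist_force: [-0.4, 1.3, 4.6]
opening: 0.0113
grasp_force: 68.4
```

```bash
python3 -c "
from h import *
to(.608,.196,.229)"
```

```text
pose [0.6076 0.1968 0.2296] [ 1.7997e+02 -1.0000e-02  9.4290e+01] F [-0.4  1.3  4.6] T [-0.03  0.27 -0.27] open 0.0113 grip 68.4 t 5.25
tool delta mm [-0.9  0.3  0.6]
```

Gripped (opening 11.3 mm). Now I'll lift 24 mm gently.

Call:
{"fn": "play_rows", "kwargs": {
  "increments": [
    {"slide":[0,0,-1],"angular":[0,0,0],"claw":-1},
    {"slide":[0,0,-2],"angular":[0,0,0],"claw":-1},
    {"slide":[0,0,-4],"angular":[0,0,0],"claw":-1},
    {"slide":[0,0,-5],"angular":[0,0,0],"claw":-1},
    {"slide":[0,0,-5],"angular":[0,0,0],"claw":-1},
    {"slide":[0,0,-4],"angular":[0,0,0],"claw":-1},
    {"slide":[0,0,-3],"angular":[0,0,0],"claw":-1},
    {"slide":[0,0,0],"angular":[0,0,0],"claw":-1}
  ],
  "squeeze": 80
}}

```text
time: 6.05
ee_pos: [0.6077, 0.1969, 0.254]
tcp_rot: [179.9, -0.0, 94.3]
wrist_force: [-0.1, 0.6, -6.2]
opening: 0.0111
grasp_force: 77.8
```

```bash
python3 -c "
from h import *
to(.488,.187,.254)"
```

```text
pose [0.6077 0.1969 0.254 ] [ 1.7995e+02 -1.0000e-02  9.4290e+01] F [-0.1  0.6 -6.2] T [-0.   -0.02  0.05] open 0.0111 grip 77.8 t 6.05
tool delta mm [  -0.9 -120.1   -0.2]
```

Call:
{"fn": "play_rows", "kwargs": {
  "increments": [
    {"slide":[0,-2,0],"angular":[0,0,0],"claw":-1},
    {"slide":[0,-4,0],"angular":[0,0,0],"claw":-1},
    {"slide":[0,-7,0],"angular":[0,0,0],"claw":-1},
    {"slide":[0,-9,0],"angular":[0,0,0],"claw":-1},
    {"slide":[0,-10,0],"angular":[0,0,0],"claw":-1},
    {"slide":[0,-10,0],"angular":[0,0,0],"claw":-1},
    {"slide":[0,-10,0],"angular":[0,0,0],"claw":-1},
    {"slide":[0,-10,0],"angular":[0,0,0],"claw":-1}
  ]
}}

```text
time: 6.85
ee_pos: [0.5447, 0.1921, 0.2535]
tcp_rot: [180.0, -0.0, 94.3]
wrist_force: [0.4, -0.5, -7.3]
opening: 0.0116
grasp_force: 77.9
```

Call:
{"fn": "play_rows", "kwargs": {
  "increments": [
    {"slide":[0,-10,0],"angular":[0,0,0],"claw":-1},
    {"slide":[0,-10,0],"angular":[0,0,0],"claw":-1},
    {"slide":[0,-10,0],"angular":[0,0,0],"claw":-1},
    {"slide":[0,-10,0],"angular":[0,0,0],"claw":-1},
    {"slide":[0,-10,-1],"angular":[0,0,0],"claw":-1},
    {"slide":[0,-9,-3],"angular":[0,0,0],"claw":-1},
    {"slide":[0,-6,-5],"angular":[0,0,0],"claw":-1},
    {"slide":[0,-3,-5],"angular":[0,0,0],"claw":-1}
  ]
}}

```text
time: 7.65
ee_pos: [0.4774, 0.1871, 0.2681]
tcp_rot: [180.0, -0.0, 94.3]
wrist_force: [0.1, 0.2, -5.9]
opening: 0.0114
grasp_force: 78.0
```

```bash
python3 -c "
from h import *
to(.475,-.158,.270)
print(np.hypot(*bot.get_obs()['ee_pos'][:2]))"
```

```text
pose [0.4774 0.1871 0.2681] [ 1.7996e+02 -1.0000e-02  9.4300e+01] F [ 0.1  0.2 -5.9] T [-0.05 -0.   -0.04] open 0.0114 grip 78.0 t 7.65
tool delta mm [-343.9  -28.3   -2. ]
0.5127741288814492
```

Call:
{"fn": "play_rows", "kwargs": {
  "increments": [
    {"slide":[-2,0,0],"angular":[0,0,0],"claw":-1},
    {"slide":[-5,-1,0],"angular":[0,0,0],"claw":-1},
    {"slide":[-8,-1,0],"angular":[0,0,0],"claw":-1},
    {"slide":[-11,-1,0],"angular":[0,0,0],"claw":-1},
    {"slide":[-13,-1,0],"angular":[0,0,0],"claw":-1},
    {"slide":[-13,-1,0],"angular":[0,0,0],"claw":-1},
    {"slide":[-13,-1,0],"angular":[0,0,0],"claw":-1},
    {"slide":[-13,-1,0],"angular":[0,0,0.2],"claw":-1}
  ]
}}

```text
time: 8.45
ee_pos: [0.4768, 0.1074, 0.2673]
tcp_rot: [180.0, 0.0, 94.1]
wrist_force: [0.4, -0.1, -7.6]
opening: 0.0112
grasp_force: 78.0
```

Call:
{"fn": "play_rows", "kwargs": {
  "increments": [
    {"slide":[-13,-1,0],"angular":[0,0,0.5],"claw":-1},
    {"slide":[-13,-1,0],"angular":[0,0,0.7],"claw":-1},
    {"slide":[-13,-1,0],"angular":[0,0,0.9],"claw":-1},
    {"slide":[-13,-1,0],"angular":[0,0,1],"claw":-1},
    {"slide":[-13,-1,0],"angular":[0,0,1],"claw":-1},
    {"slide":[-13,-1,0],"angular":[0,0,1],"claw":-1},
    {"slide":[-13,-1,0],"angular":[0,0,1],"claw":-1},
    {"slide":[-13,-1,0],"angular":[0,0,1],"claw":-1}
  ]
}}

```text
time: 9.25
ee_pos: [0.471, 0.0036, 0.2673]
tcp_rot: [-180.0, 0.0, 86.9]
wrist_force: [0.4, 0.3, -6.4]
opening: 0.0115
grasp_force: 78.0
```

Call:
{"fn": "play_rows", "kwargs": {
  "increments": [
    {"slide":[-13,-1,0],"angular":[0,0,1],"claw":-1},
    {"slide":[-13,-1,0],"angular":[0,0,0.9],"claw":-1},
    {"slide":[-13,-1,0],"angular":[0,0,0.7],"claw":-1},
    {"slide":[-13,-1,0],"angular":[0,0,0.4],"claw":-1},
    {"slide":[-11,-1,0],"angular":[0,0,0],"claw":-1},
    {"slide":[-8,0,0],"angular":[0,0,0],"claw":-1},
    {"slide":[-5,0,0],"angular":[0,0,0],"claw":-1},
    {"slide":[-2,0,0],"angular":[0,0,0],"claw":-1}
  ]
}}

```text
time: 10.05
ee_pos: [0.4595, -0.073, 0.2673]
tcp_rot: [180.0, -0.0, 84.0]
wrist_force: [-0.1, 0.3, -7.0]
opening: 0.011
grasp_force: 78.0
```

```bash
python3 -c "
from h import *
to(.475,-.157,.255)"
```

```text
pose [ 0.4595 -0.073   0.2673] [180.    -0.    83.97] F [-0.1  0.3 -7. ] T [ 0.12 -0.06 -0.02] open 0.011 grip 78.0 t 10.05
tool delta mm [-81.9  24.2  12.3]
```

Call:
{"fn": "play_rows", "kwargs": {
  "increments": [
    {"slide":[-3,1,0],"angular":[0,0,0],"claw":-1},
    {"slide":[-7,2,0],"angular":[0,0,0],"claw":-1},
    {"slide":[-10,3,0],"angular":[0,0,0],"claw":-1},
    {"slide":[-13,3,0],"angular":[0,0,0],"claw":-1},
    {"slide":[-13,3,0],"angular":[0,0,0],"claw":-1},
    {"slide":[-13,3,0],"angular":[0,0,0],"claw":-1},
    {"slide":[-11,3,0],"angular":[0,0,0],"claw":-1},
    {"slide":[-7,2,0],"angular":[0,0,0],"claw":-1}
  ]
}}

```text
time: 10.85
ee_pos: [0.4714, -0.1526, 0.2672]
tcp_rot: [-180.0, 0.0, 83.9]
wrist_force: [0.1, 0.0, -6.9]
opening: 0.011
grasp_force: 78.0
```

Call:
{"fn": "play_rows", "kwargs": {
  "increments": [
    {"slide":[-4,1,3],"angular":[0,0,0],"claw":-1},
    {"slide":[-1,0,4],"angular":[0,0,0],"claw":-1},
    {"slide":[0,0,4],"angular":[0,0,0],"claw":-1},
    {"slide":[0,0,1],"angular":[0,0,0],"claw":-1},
    {"slide":[0,0,0],"angular":[0,0,0],"claw":-1}
  ]
}}

```text
time: 11.35
ee_pos: [0.4717, -0.1559, 0.255]
tcp_rot: [-180.0, -0.0, 84.0]
wrist_force: [-0.5, 1.2, -6.6]
opening: 0.0112
grasp_force: 78.0
```

```bash
python3 -c "
from h import *
import cv2
to(.475,-.157,.255)
z=lambda im,x,y,w,h,k:cv2.resize(im[y:y+h,x:x+w],None,fx=k,fy=k,interpolation=cv2.INTER_CUBIC)
a=np.hstack([z(bot.camera('scene'),245,105,110,140,3.5),z(bot.camera('top'),280,160,110,140,3.5)])
cv2.imwrite('pics/n1.png',cv2.convertScaleAbs(a[:,:,::-1],alpha=1.6))
"
```

```text
pose [ 0.4717 -0.1559  0.255 ] [-1.7997e+02 -1.0000e-02  8.4020e+01] F [-0.5  1.2 -6.6] T [ 0.01 -0.    0.  ] open 0.0112 grip 78.0 t 11.35
tool delta mm [-0.7  3.4  0. ]
```

View pics/n1.png

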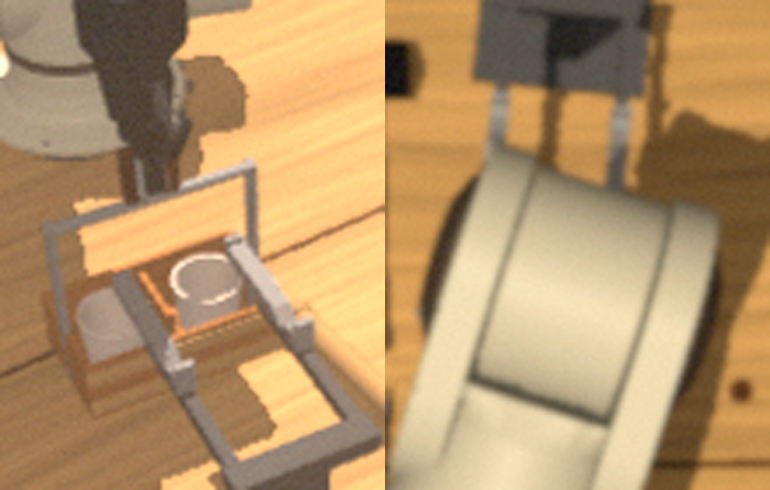

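The bar is parallel to the new stand, about 48 mm in front of the lips (tips at about (122,275) and (235,240) in the crop), with equal gaps at both sides. Next I'll advance over the lips.

Call:
{"fn": "play_rows", "kwargs": {
  "increments": [
    {"slide":[0,3,0],"angular":[0,0,0],"claw":-1},
    {"slide":[0,6,0],"angular":[0,0,0],"claw":-1},
    {"slide":[0,8,0],"angular":[0,0,0],"claw":-1},
    {"slide":[0,8,0],"angular":[0,0,0],"claw":-1},
    {"slide":[0,8,0],"angular":[0,0,0],"claw":-1},
    {"slide":[0,8,0],"angular":[0,0,0],"claw":-1},
    {"slide":[0,8,0],"angular":[0,0,0],"claw":-1},
    {"slide":[0,8,0],"angular":[0,0,0],"claw":-1}
  ]
}}

```text
time: 12.25
ee_pos: [0.5292, -0.1624, 0.2551]
tcp_rot: [-180.0, -0.0, 84.0]
wrist_force: [0.4, 0.5, -7.8]
opening: 0.0111
grasp_force: 78.0
```

Call:
{"fn": "play_rows", "kwargs": {
  "increments": [
    {"slide":[0,8,0],"angular":[0,0,0],"claw":-1},
    {"slide":[0,8,0],"angular":[0,0,0],"claw":-1},
    {"slide":[0,7,0],"angular":[0,0,0],"claw":-1},
    {"slide":[0,5,0],"angular":[0,0,0],"claw":-1},
    {"slide":[0,3,2],"angular":[0,0,0],"claw":-1},
    {"slide":[0,0,3],"angular":[0,0,0],"claw":-1},
    {"slide":[0,0,2],"angular":[0,0,0],"claw":-1},
    {"slide":[0,0,0],"angular":[0,0,0],"claw":-1}
  ]
}}

```text
time: 13.05
ee_pos: [0.5589, -0.1655, 0.2479]
tcp_rot: [-180.0, -0.0, 84.0]
wrist_force: [-0.7, 0.7, -7.2]
opening: 0.0112
grasp_force: 78.0
```

```bash
python3 -c "
from h import *
import cv2
to(.56,-.166,.2376)
z=lambda im,x,y,w,h,k:cv2.resize(im[y:y+h,x:x+w],None,fx=k,fy=k,interpolation=cv2.INTER_CUBIC)
a=z(bot.camera('scene'),245,105,110,120,5)
cv2.imwrite('pics/n2.png',cv2.convertScaleAbs(a[:,:,::-1],alpha=1.6))
"
```

```text
pose [ 0.5589 -0.1655  0.2479] [-1.7996e+02 -1.0000e-02  8.3990e+01] F [-0.7  0.7 -7.2] T [-0.   -0.01 -0.03] open 0.0112 grip 78.0 t 13.05
tool delta mm [-0.4  1.1 10.3]
```

View pics/n2.png

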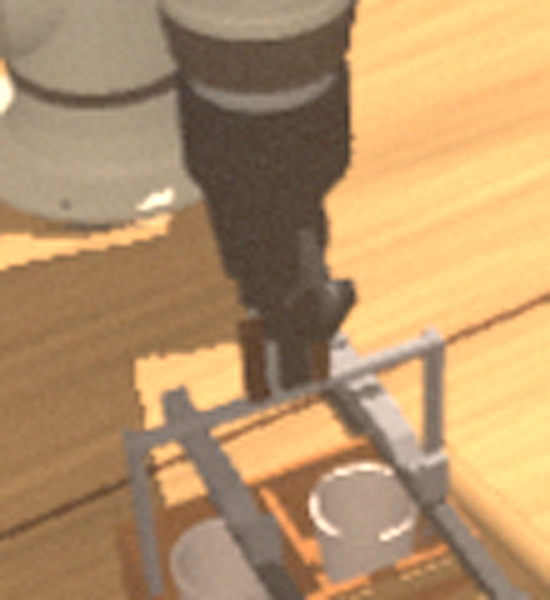

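The bar is behind the lips and above the flats, clear of the notch. Next I'll lower it gently.

Call:
{"fn": "play_rows", "kwargs": {
  "increments": [
    {"slide":[0,0,1.5],"angular":[0,0,0],"claw":-1},
    {"slide":[0,0,1.5],"angular":[0,0,0],"claw":-1},
    {"slide":[0,0,1.5],"angular":[0,0,0],"claw":-1},
    {"slide":[0,0,1],"angular":[0,0,0],"claw":-1},
    {"slide":[0,0,0.5],"angular":[0,0,0],"claw":-1},
    {"slide":[0,0,0.5],"angular":[0,0,0],"claw":-1},
    {"slide":[0,0,0.5],"angular":[0,0,0],"claw":-1},
    {"slide":[0,0,0],"angular":[0,0,0],"claw":-1}
  ]
}}

```text
time: 13.9
ee_pos: [0.5593, -0.1655, 0.2412]
tcp_rot: [-180.0, 0.0, 84.0]
wrist_force: [-0.7, -0.3, -7.5]
opening: 0.011
grasp_force: 78.0
```

Call:
{"fn": "play_rows", "kwargs": {
  "increments": [
    {"slide":[0,0,0.4],"angular":[0,0,0],"claw":-1},
    {"slide":[0,0,0.4],"angular":[0,0,0],"claw":-1},
    {"slide":[0,0,0.4],"angular":[0,0,0],"claw":-1},
    {"slide":[0,0,0.4],"angular":[0,0,0],"claw":-1},
    {"slide":[0,0,0.4],"angular":[0,0,0],"claw":-1},
    {"slide":[0,0,0],"angular":[0,0,0],"claw":-1}
  ]
}}

```text
time: 14.5
ee_pos: [0.5593, -0.1655, 0.2392]
tcp_rot: [-180.0, -0.0, 84.0]
wrist_force: [-0.1, 0.1, -5.7]
opening: 0.0113
grasp_force: 78.0
```

Call:
{"fn": "play_rows", "kwargs": {
  "increments": [
    {"slide":[0,0,0.3],"angular":[0,0,0],"claw":-1},
    {"slide":[0,0,0.3],"angular":[0,0,0],"claw":-1},
    {"slide":[0,0,0.3],"angular":[0,0,0],"claw":-1},
    {"slide":[0,0,0],"angular":[0,0,0],"claw":-1}
  ]
}}

```text
time: 14.9
ee_pos: [0.5593, -0.1656, 0.2383]
tcp_rot: [-180.0, -0.0, 84.0]
wrist_force: [-0.5, -0.8, -7.1]
opening: 0.0112
grasp_force: 78.0
```

Call:
{"fn": "play_rows", "kwargs": {
  "increments": [
    {"slide":[0,0,0.3],"angular":[0,0,0],"claw":-1},
    {"slide":[0,0,0.3],"angular":[0,0,0],"claw":-1},
    {"slide":[0,0,0.3],"angular":[0,0,0],"claw":-1},
    {"slide":[0,0,0],"angular":[0,0,0],"claw":-1}
  ]
}}

```text
time: 15.3
ee_pos: [0.5593, -0.1656, 0.2377]
tcp_rot: [180.0, 0.0, 84.0]
wrist_force: [-0.9, 0.6, -4.7]
opening: 0.0109
grasp_force: 78.2
```

Call:
{"fn": "play_rows", "kwargs": {
  "increments": [
    {"slide":[0,0,0.3],"angular":[0,0,0],"claw":-1},
    {"slide":[0,0,0],"angular":[0,0,0],"claw":-1}
  ]
}}

```text
time: 15.5
ee_pos: [0.5593, -0.1656, 0.2376]
tcp_rot: [180.0, 0.0, 84.0]
wrist_force: [-2.0, 0.5, -2.0]
opening: 0.0109
grasp_force: 78.7
```

Call:
{"fn": "play_rows", "kwargs": {
  "increments": [
    {"slide":[0,0,0.3],"angular":[0,0,0],"claw":-1},
    {"slide":[0,0,0],"angular":[0,0,0],"claw":-1}
  ]
}}

```text
time: 15.7
ee_pos: [0.5593, -0.1656, 0.2376]
tcp_rot: [179.9, 0.0, 84.0]
wrist_force: [-3.0, 0.5, 1.8]
opening: 0.0111
grasp_force: 79.2
```

Resting on the flat with about 9 N, at the expected height. Now I'll slide along +x.

Call:
{"fn": "play_rows", "kwargs": {
  "increments": [
    {"slide":[0,1,0],"angular":[0,0,0],"claw":-1},
    {"slide":[0,2,0],"angular":[0,0,0],"claw":-1},
    {"slide":[0,3,0],"angular":[0,0,0],"claw":-1},
    {"slide":[0,3,0],"angular":[0,0,0],"claw":-1},
    {"slide":[0,3,0],"angular":[0,0,0],"claw":-1},
    {"slide":[0,3,0],"angular":[0,0,0],"claw":-1},
    {"slide":[0,3,0],"angular":[0,0,0],"claw":-1},
    {"slide":[0,2,0],"angular":[0,0,0],"claw":-1}
  ]
}}

```text
time: 16.5
ee_pos: [0.5788, -0.1677, 0.2375]
tcp_rot: [-180.0, 0.0, 84.0]
wrist_force: [-6.4, 0.5, 4.5]
opening: 0.0111
grasp_force: 79.7
```

Call:
{"fn": "play_rows", "kwargs": {
  "increments": [
    {"slide":[0,2,-0.1],"angular":[0,0,0],"claw":-1},
    {"slide":[0,2,0],"angular":[0,0,0],"claw":-1},
    {"slide":[0,2,0],"angular":[0,0,0],"claw":-1},
    {"slide":[0,2,0],"angular":[0,0,0],"claw":-1},
    {"slide":[0,2,0],"angular":[0,0,0],"claw":-1},
    {"slide":[0,2,0],"angular":[0,0,0],"claw":-1}
  ]
}}

```text
time: 17.1
ee_pos: [0.5907, -0.1689, 0.2376]
tcp_rot: [-180.0, 0.0, 84.0]
wrist_force: [-5.4, 0.0, 3.3]
opening: 0.0112
grasp_force: 79.6
```

Call:
{"fn": "play_rows", "kwargs": {
  "increments": [
    {"slide":[0,1,0],"angular":[0,0,0],"claw":-1},
    {"slide":[0,1,0],"angular":[0,0,0],"claw":-1},
    {"slide":[0,1,0],"angular":[0,0,0],"claw":-1},
    {"slide":[0,1,0],"angular":[0,0,0],"claw":-1}
  ]
}}

```text
time: 17.5
ee_pos: [0.5946, -0.1694, 0.2375]
tcp_rot: [-180.0, 0.0, 84.0]
wrist_force: [-6.1, 0.3, 2.9]
opening: 0.0111
grasp_force: 79.6
```

Call:
{"fn": "play_rows", "kwargs": {
  "increments": [
    {"slide":[0,1,0],"angular":[0,0,0],"claw":-1},
    {"slide":[0,1,0],"angular":[0,0,0],"claw":-1}
  ]
}}

```text
time: 17.7
ee_pos: [0.5966, -0.1696, 0.2376]
tcp_rot: [-180.0, 0.0, 84.0]
wrist_force: [-6.0, -0.1, 3.8]
opening: 0.0108
grasp_force: 79.6
```

Call:
{"fn": "play_rows", "kwargs": {
  "increments": [
    {"slide":[0,1,0],"angular":[0,0,0],"claw":-1},
    {"slide":[0,1,0],"angular":[0,0,0],"claw":-1}
  ]
}}

```text
time: 17.9
ee_pos: [0.5987, -0.1698, 0.2375]
tcp_rot: [-180.0, 0.0, 84.0]
wrist_force: [-4.3, 0.7, 3.0]
opening: 0.011
grasp_force: 79.4
```

Call:
{"fn": "play_rows", "kwargs": {
  "increments": [
    {"slide":[0,1,0],"angular":[0,0,0],"claw":-1},
    {"slide":[0,1,0],"angular":[0,0,0],"claw":-1}
  ]
}}

```text
time: 18.1
ee_pos: [0.6015, -0.17, 0.2368]
tcp_rot: [180.0, -0.0, 84.0]
wrist_force: [0.5, -0.2, -4.4]
opening: 0.0111
grasp_force: 78.4
```

The bar is tipping over the notch edge (drop 0.8 mm). The notch middle should be about 7.3 mm on. I'll follow the 45° face down.

Call:
{"fn": "play_rows", "kwargs": {
  "increments": [
    {"slide":[0,0.5,0.7],"angular":[0,0,0],"claw":-1},
    {"slide":[0,0.8,0.8],"angular":[0,0,0],"claw":-1},
    {"slide":[0,0.8,0.8],"angular":[0,0,0],"claw":-1}
  ]
}}

```text
time: 18.4
ee_pos: [0.6036, -0.1702, 0.2347]
tcp_rot: [180.0, -0.0, 84.0]
wrist_force: [2.3, -1.2, 0.1]
opening: 0.0112
grasp_force: 79.0
```

Call:
{"fn": "play_rows", "kwargs": {
  "increments": [
    {"slide":[0,0.8,0.8],"angular":[0,0,0],"claw":-1},
    {"slide":[0,0.8,0.8],"angular":[0,0,0],"claw":-1}
  ]
}}

```text
time: 18.6
ee_pos: [0.605, -0.1703, 0.2332]
tcp_rot: [180.0, -0.0, 84.0]
wrist_force: [2.5, -1.5, 1.2]
opening: 0.0111
grasp_force: 79.1
```

Call:
{"fn": "play_rows", "kwargs": {
  "increments": [
    {"slide":[0,0.8,0.8],"angular":[0,0,0],"claw":-1},
    {"slide":[0,0.8,0.8],"angular":[0,0,0],"claw":-1}
  ]
}}

```text
time: 18.8
ee_pos: [0.6066, -0.1706, 0.2317]
tcp_rot: [180.0, 0.0, 84.0]
wrist_force: [1.8, 0.0, 2.4]
opening: 0.0111
grasp_force: 79.3
```

Call:
{"fn": "play_rows", "kwargs": {
  "increments": [
    {"slide":[0,0.7,0.7],"angular":[0,0,0],"claw":-1},
    {"slide":[0,0.6,0.6],"angular":[0,0,0],"claw":-1}
  ]
}}

```text
time: 19.0
ee_pos: [0.6078, -0.1707, 0.2304]
tcp_rot: [180.0, 0.0, 84.0]
wrist_force: [2.4, 0.8, 2.1]
opening: 0.0113
grasp_force: 79.4
```

Call:
{"fn": "play_rows", "kwargs": {
  "increments": [
    {"slide":[0,0.5,0.5],"angular":[0,0,0],"claw":-1},
    {"slide":[0,0,0],"angular":[0,0,0],"claw":-1}
  ]
}}

```text
time: 19.2
ee_pos: [0.6084, -0.1707, 0.2298]
tcp_rot: [180.0, 0.0, 84.0]
wrist_force: [5.0, -0.6, 1.7]
opening: 0.0112
grasp_force: 79.5
```

Call:
{"fn": "play_rows", "kwargs": {
  "increments": [
    {"slide":[0,0.4,0.4],"angular":[0,0,0],"claw":-1},
    {"slide":[0,0,0],"angular":[0,0,0],"claw":-1}
  ]
}}

```text
time: 19.4
ee_pos: [0.6085, -0.1707, 0.2297]
tcp_rot: [180.0, 0.0, 84.0]
wrist_force: [2.8, 0.9, 4.6]
opening: 0.0112
grasp_force: 79.9
```

The bar has sunk to the seat (z 0.2297, and it no longer moves). I'll relieve the residual force, then release slowly.

Call:
{"fn": "play_rows", "kwargs": {
  "increments": [
    {"slide":[0,0.2,-0.2],"angular":[0,0,0],"claw":-1},
    {"slide":[0,0,0],"angular":[0,0,0],"claw":-1},
    {"slide":[0,0,0],"angular":[0,0,0],"claw":-1}
  ],
  "squeeze": 40
}}

```text
time: 19.7
ee_pos: [0.6086, -0.1707, 0.2297]
tcp_rot: [-180.0, 0.0, 84.0]
wrist_force: [0.5, 0.0, 4.5]
opening: 0.0111
grasp_force: 79.8
```

Call:
{"fn": "play_rows", "kwargs": {
  "increments": [
    {"slide":[0,0,0],"angular":[0,0,0],"claw":-1},
    {"slide":[0,0,0],"angular":[0,0,0],"claw":-1},
    {"slide":[0,0,0],"angular":[0,0,0],"claw":-1}
  ],
  "squeeze": 20
}}

```text
time: 20.0
ee_pos: [0.6086, -0.1707, 0.2297]
tcp_rot: [-180.0, -0.0, 84.0]
wrist_force: [0.8, 0.8, 5.0]
opening: 0.0111
grasp_force: 79.8
```

Call:
{"fn": "play_rows", "kwargs": {
  "increments": [
    {"slide":[0,0,0],"angular":[0,0,0],"claw":-0.74},
    {"slide":[0,0,0],"angular":[0,0,0],"claw":-0.72},
    {"slide":[0,0,0],"angular":[0,0,0],"claw":-0.7},
    {"slide":[0,0,0],"angular":[0,0,0],"claw":-0.66},
    {"slide":[0,0,0],"angular":[0,0,0],"claw":-0.6},
    {"slide":[0,0,0],"angular":[0,0,0],"claw":-0.5},
    {"slide":[0,0,0],"angular":[0,0,0],"claw":-0.4},
    {"slide":[0,0,0],"angular":[0,0,0],"claw":-0.3}
  ]
}}

```text
time: 20.8
ee_pos: [0.6087, -0.1708, 0.2294]
tcp_rot: [-180.0, -0.0, 84.0]
wrist_force: [0.3, 0.9, 0.6]
opening: 0.0297
grasp_force: 0.0
```

```bash
python3 -c "
from h import *
import cv2
to(.6086,-.1707,.33)
z=lambda im,x,y,w,h,k:cv2.resize(im[y:y+h,x:x+w],None,fx=k,fy=k,interpolation=cv2.INTER_CUBIC)
a=z(bot.camera('scene'),245,105,110,120,5)
cv2.imwrite('pics/n3.png',cv2.convertScaleAbs(a[:,:,::-1],alpha=1.6))
"
```

```text
pose [ 0.6087 -0.1708  0.2294] [-179.99   -0.     83.99] F [0.3 0.9 0.6] T [0.01 0.1  0.03] open 0.0297 grip 0.0 t 20.8
tool delta mm [ 0.000e+00 -1.000e-01 -1.006e+02]
```

View pics/n3.png

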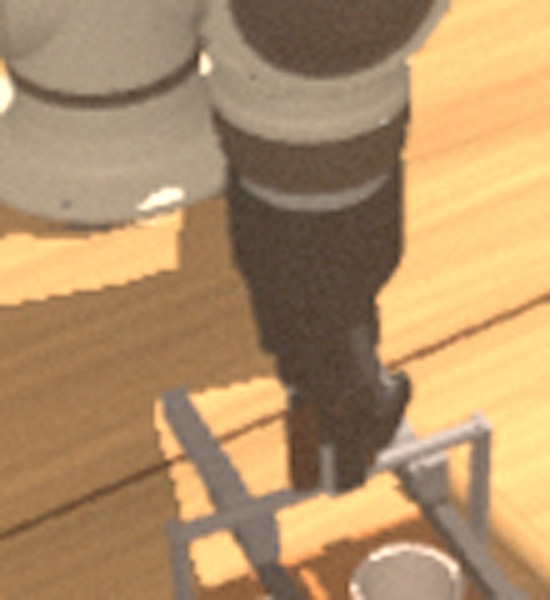

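The bar sits in both notches, just ahead of the stops at about (262,540) and (430,475) in the crop, and the fingers are off the board. Now I'll withdraw upward.

Call:
{"fn": "play_rows", "kwargs": {
  "increments": [
    {"slide":[0,0,0],"angular":[0,0,0],"claw":0.1},
    {"slide":[0,0,0],"angular":[0,0,0],"claw":0.1},
    {"slide":[0,0,-3],"angular":[0,0,0],"claw":0.1},
    {"slide":[0,0,-8],"angular":[0,0,0],"claw":0.1},
    {"slide":[0,0,-15],"angular":[0,0,0],"claw":0.1},
    {"slide":[0,0,-25],"angular":[0,0,0],"claw":0.1},
    {"slide":[0,0,-25],"angular":[0,0,0],"claw":0.1},
    {"slide":[0,0,-25],"angular":[0,0,0],"claw":0.1}
  ]
}}

```text
time: 21.65
ee_pos: [0.6085, -0.1707, 0.3323]
tcp_rot: [180.0, 0.0, 84.0]
wrist_force: [0.5, -0.1, -0.2]
opening: 0.0465
grasp_force: 0.0
```

Call:
{"fn": "play_rows", "kwargs": {
  "increments": [
    {"slide":[0,-30,0],"angular":[0,0,0],"claw":0.1},
    {"slide":[0,-30,0],"angular":[0,0,0],"claw":0.1},
    {"slide":[0,-30,0],"angular":[0,0,0],"claw":0.1},
    {"slide":[0,-30,0],"angular":[0,0,0],"claw":0.1},
    {"slide":[0,-30,0],"angular":[0,0,0],"claw":0.1},
    {"slide":[0,0,0],"angular":[0,0,0],"claw":0.1},
    {"slide":[0,0,0],"angular":[0,0,0],"claw":0.1},
    {"slide":[0,0,0],"angular":[0,0,0],"claw":0.1}
  ]
}}

```text
time: 22.45
ee_pos: [0.4601, -0.1551, 0.3307]
tcp_rot: [180.0, 0.0, 84.0]
wrist_force: [0.1, -0.8, 0.1]
opening: 0.0472
grasp_force: 0.0
```

```bash
python3 -c "
from h import *
import cv2
to(.6086,-.1707,.33)
z=lambda im,x,y,w,h,k:cv2.resize(im[y:y+h,x:x+w],None,fx=k,fy=k,interpolation=cv2.INTER_CUBIC)
a=z(bot.camera('scene'),230,120,220,170,3.5)
cv2.imwrite('pics/n4.png',cv2.convertScaleAbs(a[:,:,::-1],alpha=1.6))
"
```

```text
pose [ 0.4601 -0.1551  0.3307] [1.7997e+02 1.0000e-02 8.3990e+01] F [ 0.1 -0.8  0.1] T [-0.01 -0.04 -0.  ] open 0.0472 grip 0.0 t 22.45
tool delta mm [1.000e-01 1.493e+02 8.000e-01]
```

View pics/n4.png

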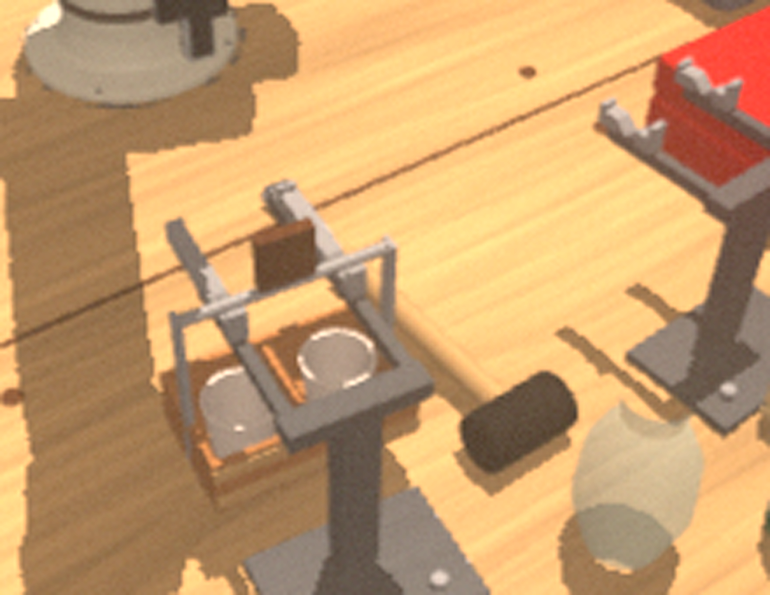

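The crate hangs level in both notches (bar from (180,318) to (390,243) in the crop). Both cups are upright, the robot is clear, and the bystanders in view have not moved. A short wait for it to settle, then I hand in.

Call:
{"fn": "play_rows", "kwargs": {
  "increments": [
    {"slide":[0,0,0],"angular":[0,0,0],"claw":0.1},
    {"slide":[0,0,0],"angular":[0,0,0],"claw":0.1},
    {"slide":[0,0,0],"angular":[0,0,0],"claw":0.1},
    {"slide":[0,0,0],"angular":[0,0,0],"claw":0.1},
    {"slide":[0,0,0],"angular":[0,0,0],"claw":0.1}
  ]
}}

```text
time: 23.0
ee_pos: [0.4596, -0.1551, 0.3304]
tcp_rot: [-180.0, -0.0, 84.0]
wrist_force: [0.4, 0.1, 0.1]
opening: 0.0471
grasp_force: 0.0
```

```bash
python3 -c "
from workcell import bot
print(bot.job_done())"
```

```text
the job is handed in; nothing more can be done
None
```

The crate hangs level in the new stand's V notches with both cups upright and the gripper clear, and the job was handed in at about 23 s; the hand-in returned no verdict.

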